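Fit the crank on the grain mill and wind it

TASK

Take the larger of the two loose cranks, fit its socket down onto the square shaft on top of the wooden grain mill until it sits fully home, and wind it round clockwise (seen from above) through at least two full turns. Then let go, leaving the crank sitting on the shaft.

Things in the scene. Friction and masses are not known exactly. Their poses are not given: they have to be found in the camera images.
- crank_knob (a point): Centre of the larger crank's upright wooden knob (22 mm diameter, 46 mm tall, 3 mm above the arm; spins on its pin with slight friction, 0.03 N m). Frame fixed to the crank: z up, x along the arm from hub to knob. The crank (0.18 kg) starts standing on its hub, socket down; knob axis 70 mm from hub axis. The smaller crank nearby (28 mm hub, 15 mm knob on a 38 mm arm) does not fit the mill.
- crank_socket (a point): Centre of the underside of the larger crank's square dark-metal hub (40 x 40 mm, 36 mm high; the 8 mm thick arm is flush with its top), at the mouth of its square socket: 22 x 22 mm, 31 mm deep, sides parallel to hub and arm. Same axes as crank_knob; 70 mm from the knob's axis, 62 mm below the knob's centre.
- shaft_seat (a point): On the fixed mill's vertical shaft axis, on top of the round steel shoulder (54 mm across, 138 mm above the worktop) where the hub rests when home. Above it the square shaft: 18 x 18 mm for 15 mm, then tapering to 9 x 9 mm over 13 mm. x, y square to the shaft's sides and turn with it, z up; the crank fits in any quarter turn. Mill: wooden box 96 mm high, foot 150 x 140 mm, metal bell.
- mill_shaft (a joint): Angle of the mill's shaft in rad, growing clockwise seen from above, no stops; 2 pi is one full turn. It starts between 0 and 0.5, turns with friction (0.12 N m) and stays where it is left. The crank has up to 15 degrees of play on it either way.

How it is judged:
By the outcome, as a careful person would: the job done as asked, in the order asked, and still so for the second after the job is handed in, with the robot touching nothing.
It also fails if it takes over 72 s, if anything falls off the work surface, if the arm or the gripper's body presses on something with over 40 N, if the wrist force passes 120 N, or if a joint passes its speed limit or range.

ROBOT

A 6-joint arm with a two-finger parallel gripper is mounted at the origin on a cart in front of the work surface, level with it; the furniture and walls round the work are solid. World frame = base frame: x ahead of the robot, y to its left, z up, the work surface at z = 0. Lengths are in m, angles in rad, forces in N, time in s.
With the tool pointing down it reaches from about 0.4 to 0.825 m from the base axis. Payload 7 kg.
Tool frame: the origin (TCP) lies at the very end of the fingers, on their centre line; the grasp point (between the pads) lies 19 mm behind it; z points along the fingers, y is the line along which they close (so a half turn about z gives the same grasp; the last joint's range is limited). The gripper opens to 85 mm and grips with 20 to 120 N. Pads are 22 mm wide; open, the fingers measure 114 mm over their backs; the gripper's body (76 mm by 85 mm) begins 54 mm behind the grasp point. The pads swing forward as they close: fully open they stand 13 mm farther back than shut.
Start: joints at [1.579, 0.359, 0.012, 0, -1.224, -0.288], TCP at [0.186, 0.649, 0.231] pointing down, gripper open.
Joint ranges: [-3.07, 3.07], [-1.43, 2.12], [-1.02, 1.25], [-3.03, 1.67], [-3.05, -0], [-3.03, 3.03]. Speed limits (rad/s): [2.39, 2.39, 3.01, 3.14, 3.14, 3.14].

INTERFACE

Orientations are given as [roll, pitch, yaw] about the fixed x, y, z axes, in that order (R = Rz(yaw) Ry(pitch) Rx(roll)).
In Python, from workcell import manip gives the robot as it stands. The module is installed in compiled form; this text tells all that it offers.
- The arm moves only by the tool move_arm, never from a script. Its argument "steps" is a list of rows, each a list of 3 entries, a list of its own where there are three numbers: the shift along the tool's x, y, z in cm, then the turn, a rotation vector about the tool's x, y, z in rad, then the closure, from 0 (fully open) to 1 (shut). In form: [[[dx, dy, dz], [wx, wy, wz], gripper], ...]. A call has 1 to 8 rows; each row is the pose to reach, as a shift and turn from the pose commanded when the call began, along the tool's axes at that moment; what a row does not reach only later rows make up. A row lasts 1/12 s, in which the tool goes at most 41.7 mm and 7.16 degrees, less where a joint would pass 70% of its speed; a pose out of reach is approached as far as the arm can. A call with a gripper value outside its range is refused whole. The fingers move at their own pace and stop on an object; the grip force is fixed at half the most. Time passes only in rows, so rows that repeat a pose let the fingers close. It gives the time, the measured TCP pose, the force, the opening and the grip force at its end, in the units of the state.
- manip.get_state(): the state, without advancing time (a new reading comes with each control period).
- manip.get_image(name): name is "scene" or "top" or "wrist"; returns the picture (400x640x3 uint8, red, green, blue); there is no depth.
- manip.camera_params(name): a dict with "camera_matrix" (3x3 intrinsics, pixels), "k1" (the pictures are not rectified: a ray, as slopes to the right and down, at radius r is drawn at 1 + k1 r^2 times it, then the intrinsics apply), "eye" and "attitude" of the camera in the world. Camera axes: x right, y down, z forward; pixel columns grow to the right and rows downward; lengths in m; the calibration is good to about 2 mm. A picture is of the moment at which its call begins: read the wrist's pose just before it. camera_params takes no time and is no camera call; for the wrist camera it gives the pose at the moment of the call.
- manip.close_job(): hands the job in; it is judged then, once.
The state is a dict: "t": time; "joints": joint angles; "joint_velocities": joint speeds; "joint_torque": joint torques, N m; "eef_pos": TCP position; "orientation": TCP orientation; "force": force on the tool from outside, world axes, zero at the start; "torque": the same for the moment, N m; "gripper_width": opening from 0.0 (shut) to 1.0 (fully open); "finger_force": force on a finger pad.
Only numpy, scipy, OpenCV 4.12 (cv2) and the standard library are available. Lean on these libraries where they do the work, as an engineer would, in place of code of your own. Each camera call takes 0.05 s, during which the arm holds its last target. There are 200 camera calls.

## Working session

There is one attempt and no reset: what is moved stays moved. The work goes in short steps, Python scripts to look and compute and a tool call to move; the robot and the scene stay as the last step left them, time stands still between calls to the robot, and variables do not carry over. Pictures are saved under pics/ and viewed, at most 10 in all, crops included, and the job is handed in when it is done.

Besides the shell and the picture viewer there is one more tool, called after ">>>" as name(argument=value, ...), one argument or row to a line, values as JSON. move_arm: Moves the arm, as the interface text tells. Its arguments: {"type":"object","properties":{"steps":{"type":"array","items":{"type":"array"}}},"required":["steps"]}

```bash
mkdir -p pics; python3 - <<'E'
from workcell import manip
import cv2,numpy as np
print(manip.get_state())
a=manip.get_image("scene");b=manip.get_image("top")
for n,i in(("scene",a),("top",b)): cv2.imwrite(f"pics/{n}0.png",i[...,::-1]);print(n,manip.camera_params(n))
E
```

```text
{'t': 0.0, 'joints': array([ 1.57907373e+00,  3.59399291e-01,  1.10748276e-02, -3.43189101e-04,
       -1.22411915e+00, -2.88082130e-01]), 'joint_velocities': array([-0.00073327, -0.00054079, -0.00103821,  0.00050186,  0.0007345 ,
        0.00139175]), 'joint_torque': array([ 1.06259504e-03, -5.83324885e+01,  2.93433666e+01,  6.93714961e+00,
       -5.78917447e-03,  1.44225334e-05]), 'eef_pos': array([0.1863199 , 0.6482759 , 0.23036387]), 'orientation': array([ 3.13992158e+00, -1.58737543e-04, -2.79921466e-01]), 'force': array([ 1.09330626,  0.57271055, -0.74758345]), 'torque': array([ 0.01351233, -0.01934603,  0.01244897]), 'finger_force': 0.0, 'gripper_width': 0.9970750632376703}
scene {'camera_matrix': array([[451.52577444,   0.        , 323.07343805],
       [  0.        , 451.52577444, 198.50717839],
       [  0.        ,   0.        ,   1.        ]]), 'k1': -0.0801274032700401, 'eye': array([-0.27579491, -0.51112142,  0.7422716 ]), 'attitude': array([-2.18196332,  0.0192749 , -1.12917125])}
top {'camera_matrix': array([[486.67808697,   0.        , 324.05513528],
       [  0.        , 486.67808697, 207.09916469],
       [  0.        ,   0.        ,   1.        ]]), 'k1': 0.03530437229129736, 'eye': array([ 0.29252951, -0.13203913,  1.30796597]), 'attitude': array([-2.97078347, -0.01257313, -1.552241  ])}
```

View pics/scene0.png

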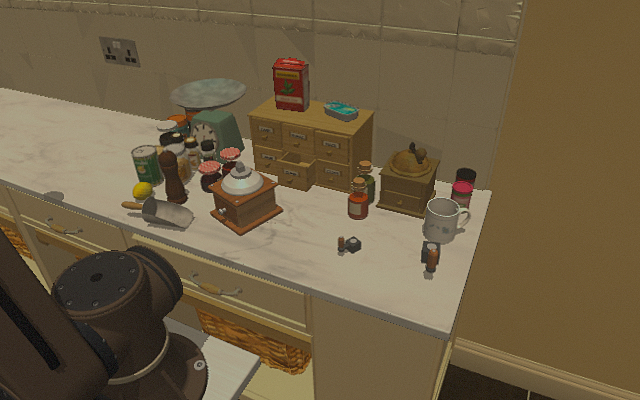

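View pics/top0.png

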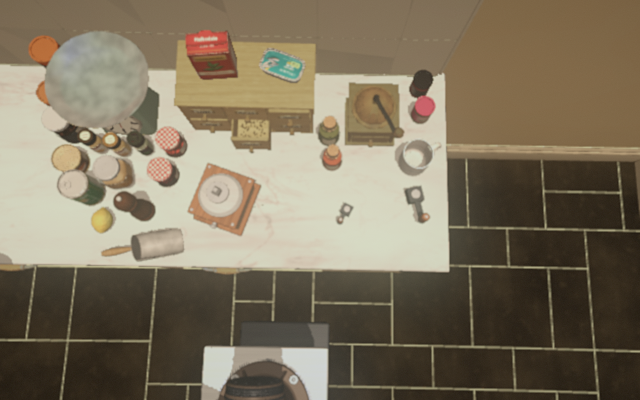

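The scene shows the target mill at about (245,198) and the larger crank at about (430,255). In the top view the mill is at (217,193), the large crank's hub at (414,190) and its knob at (424,217). Next I'll cast rays and zoom in.

```bash
cat > h.py <<'E'
from workcell import manip
import cv2,numpy as np
from scipy.spatial.transform import Rotation as R
def ray(p,px):
    K=p["camera_matrix"]; d=np.linalg.solve(K,[px[0],px[1],1.])[:2]; u=d.copy()
    for _ in range(20): u=d/(1+p["k1"]*(u@u))
    return p["eye"],R.from_euler("xyz",p["attitude"]).apply([u[0],u[1],1])
def onz(p,px,z):
    e,d=ray(p,px); return e+d*(z-e[2])/d[2]
def proj(p,X):
    c=R.from_euler("xyz",p["attitude"]).inv().apply(np.array(X)-p["eye"]); u=c[:2]/c[2]
    u=u*(1+p["k1"]*(u@u)); return (p["camera_matrix"]@[*u,1])[:2]
def two(p,a,q,b):
    e,d=ray(p,a);f,g=ray(q,b); s=np.linalg.lstsq(np.c_[d,-g],f-e,rcond=None)[0]
    A,B=e+d*s[0],f+g*s[1]; return (A+B)/2,np.linalg.norm(A-B)
E
python3 - <<'E'
from h import *
t=manip.camera_params("top");s=manip.camera_params("scene")
print(onz(t,(414,190),.036),onz(t,(424,217),.085),onz(t,(216,190),.16))
a=cv2.imread("pics/top0.png");b=cv2.imread("pics/scene0.png")
f=lambda i,x,y,w,h:cv2.resize(i[y:y+h,x:x+w],(400,300),interpolation=cv2.INTER_CUBIC)
cv2.imwrite("pics/z.png",np.vstack([np.hstack([f(a,180,155,80,60),f(a,385,170,80,60)]),np.hstack([f(b,205,155,80,60),f(b,400,230,80,60)])]))
E
```

```text
[ 0.56353462 -0.38335721  0.036     ] [ 0.48345763 -0.39821159  0.085     ] [0.52701274 0.11697863 0.16      ]
```

View pics/z.png

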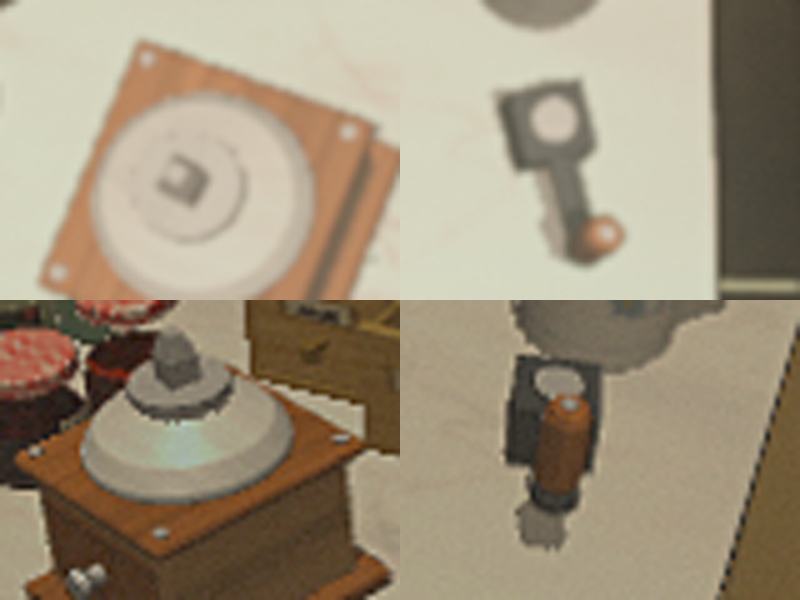

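The crops show the hub's top face centred at top-view px (415.8,194.4), the knob top at (426,216.4) and the shaft tip at (216,190.2).

```bash
cat >> h.py <<'E'
def go(X,yaw=None):
    "shift in cm and wz in tool axes to world point X with TCP yaw"
    s=manip.get_state(); T=R.from_euler("xyz",s["orientation"])
    w=None if yaw is None else -((yaw-s["orientation"][2]+np.pi)%(2*np.pi)-np.pi)
    print("TCP",s["eef_pos"].round(4),s["orientation"].round(3),"t",round(s["t"],2),"-> cm",(T.inv().apply(np.array(X)-s["eef_pos"])*100).round(2),"wz",w)
E
python3 - <<'E'
from h import *
t=manip.camera_params("top");s=manip.camera_params("scene");w=manip.camera_params("wrist")
print("hub",onz(t,(415.8,194.4),.036),"knob",onz(t,(426,216.4),.085))
h=onz(t,(415.8,194.4),.036)-onz(t,(426,216.4),.085);print(np.hypot(h[0],h[1]),np.arctan2(-h[1],-h[0]))
print("tip2view",two(t,(216,190.2),s,(205+177/5,155+30/5)),"tip",onz(t,(216,190.2),.166),"shoulder",onz(t,(220,192.6),.138))
print("cab front edge",onz(t,(245,130),.2),"drawer",onz(t,(250,150),.1),"jar",onz(t,(162,170),.1))
st=manip.get_state();T=R.from_euler("xyz",st["orientation"])
print("cam in tool",T.inv().apply(w["eye"]-st["eef_pos"]),(T.inv()*R.from_euler("xyz",w["attitude"])).as_matrix().round(2),w["camera_matrix"][0,0])
go([.45,.117,.32],-0.28)
E
```

```text
hub [ 0.55164677 -0.38800777  0.036     ] knob [ 0.48510798 -0.40332406  0.085     ]
0.06827883354456209 -2.915347730027568
tip2view (array([0.52570742, 0.11413436, 0.16785453]), np.float64(0.0027197964140946045)) tip [0.52530079 0.11565004 0.166     ] shoulder [0.52524309 0.11168656 0.138     ]
cab front edge [0.66507405 0.0480203  0.2       ] drawer [0.64567108 0.04913448 0.1       ] jar [0.58792533 0.26853229 0.1       ]
cam in tool [ 0.08366206  0.00059976 -0.1430646 ] [[ 0.   -0.95 -0.32]
 [ 1.    0.    0.  ]
 [-0.   -0.32  0.95]] 312.9059483652914
TCP [0.1863 0.6483 0.2304] [ 3.14 -0.   -0.28] t 0.1 -> cm [40.02 43.8  -8.88] wz 0.0001468765570633579
```

>>> move_arm(
  steps=[
    [[4,3,-3],[0,0,0],0],
    [[7,6,-6],[0,0,0],0],
    [[10,9,-9],[0,0,0],0],
    [[13,12,-11],[0,0,0],0],
    [[16,15,-11],[0,0,0],0],
    [[19,18,-11],[0,0,0],0],
    [[22,21,-11],[0,0,0],0],
    [[24,24,-11],[0,0,0],0],
  ],
)

```text
t: 0.77
eef_pos: [0.3376, 0.3818, 0.3405]
orientation: [-3.141, -0.0, -0.28]
force: [0.7, -0.1, 0.4]
gripper_width: 0.999
finger_force: 0.0
```

>>> move_arm(
  steps=[
    [[3,3,0],[0,0,0],0],
    [[6,6,0],[0,0,0],0],
    [[9,9,0],[0,0,0],0],
    [[12,12,0],[0,0,0],0],
    [[15,15,0],[0,0,0],0],
    [[17,17,0],[0,0,0],0],
    [[19,19,0],[0,0,0],0],
    [[19,19,0],[0,0,0],0],
  ],
)

```text
t: 1.43
eef_pos: [0.4682, 0.1448, 0.3399]
orientation: [3.14, 0.0, -0.283]
force: [0.0, 0.3, -0.5]
gripper_width: 1.0
finger_force: 0.0
```

```bash
cat >> h.py <<'E'
def look(n):
    p=manip.camera_params("wrist"); i=manip.get_image("wrist")[...,::-1].copy(); cv2.imwrite(f"pics/{n}.png",i); np.save(n,p,allow_pickle=True); return p,i
def par(n): return np.load(n+".npy",allow_pickle=True).item()
E
python3 - <<'E'
from h import *
p,i=look("mill1"); print(manip.get_state()["joints"].round(2))
c=proj(p,[.525,.1135,.166]); print(c,proj(p,[.525,.1135,.138])); x,y=int(c[0])-50,int(c[1])-37
x,y=np.clip(x,0,540),np.clip(y,0,325);print(x,y)
cv2.imwrite("pics/mill1z.png",cv2.resize(i[y:y+75,x:x+100],(800,600),interpolation=cv2.INTER_CUBIC))
go([.5516,-.388,.25],.227)
E
```

```text
[ 0.71 -0.01 -0.2  -0.   -1.38  0.58]
[332.96266919 110.7698814 ] [331.84741231 109.03328324]
282 73
TCP [0.4676 0.1463 0.3398] [ 3.141e+00  1.000e-03 -2.840e-01] t 1.48 -> cm [23.02 48.94  9.  ] wz -0.5106505326291706
```

View pics/mill1z.png

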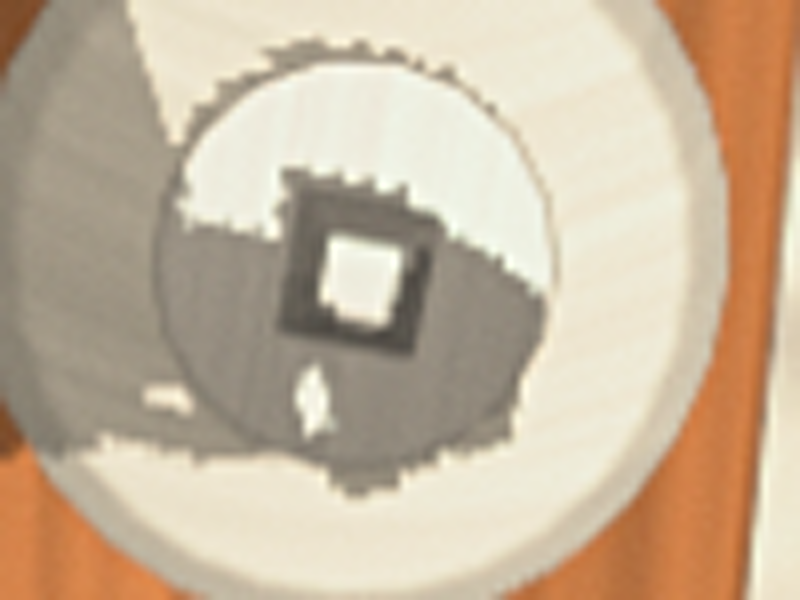

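The wrist view shows the shaft tip at about px (327.2,107.9), the shoulder disc centred at (326.1,105.9), and the square with its lower edge running from (317,114) to (333.5,117.4).

```bash
python3 - <<'E'
from h import *
p=par("mill1"); q=lambda x,y:(282+x/8-.4,73+y/8-.4)
print(onz(p,q(362,279),.166),onz(p,q(353,263),.138))
a,b,c,d=[onz(p,q(*v),.153) for v in((280,328),(412,355),(436,222),(303,195))]
print((a+b+c+d)/4)
for u,v in((a,b),(b,c),(c,d),(d,a)): w=v-u;print(np.linalg.norm(w),np.degrees(np.arctan2(w[1],w[0]))%90)
E
```

```text
[0.5296927  0.11841662 0.166     ] [0.53035732 0.11877572 0.138     ]
[0.52949055 0.11870988 0.153     ]
0.01730250431819377 62.54529932993432
0.016726224378004674 64.09600674412155
0.01715977919166562 62.80980459288773
0.0166437632593531 63.61160348969673
```

>>> move_arm(
  steps=[
    [[2,3,0],[0,0,0],0],
    [[3,7,0],[0,0,-0.1],0],
    [[5,11,0],[0,0,-0.2],0],
    [[7,15,0],[0,0,-0.3],0],
    [[9,19,0],[0,0,-0.4],0],
    [[11,23,0],[0,0,-0.51],0],
    [[13,27,0],[0,0,-0.51],0],
    [[15,31,0],[0,0,-0.51],0],
  ],
)

```text
t: 2.15
eef_pos: [0.5205, -0.1636, 0.3402]
orientation: [-3.141, -0.0, 0.233]
force: [1.2, 1.2, 0.6]
gripper_width: 0.998
finger_force: 0.0
```

```bash
python3 - <<'E'
from h import *
go([.54,-.388,.22],.227);print(manip.get_state()["joints"].round(2))
E
```

```text
TCP [ 0.5205 -0.1636  0.3402] [-3.141 -0.     0.233] t 2.15 -> cm [-3.28 22.29 12.02] wz 0.00598761151867766
[ 0.05  0.09 -0.09 -0.   -1.39  1.75]
```

>>> move_arm(
  steps=[
    [[0,4,0],[0,0,0],0],
    [[-1,8,0],[0,0,0],0],
    [[-2,12,2],[0,0,0],0],
    [[-3,16,4],[0,0,0],0],
    [[-3.3,20,6],[0,0,0],0],
    [[-3.3,22.3,9],[0,0,0],0],
    [[-3.3,22.3,11],[0,0,0],0],
    [[-3.3,22.3,12],[0,0,0],0],
  ],
)

```text
t: 2.82
eef_pos: [0.5377, -0.3873, 0.2147]
orientation: [-3.137, 0.005, 0.228]
force: [-0.0, 0.9, -1.4]
gripper_width: 0.997
finger_force: 0.0
```

```bash
python3 - <<'E'
from h import *
p,i=look("cr"); print(manip.get_state()["eef_pos"],proj(p,[.5516,-.388,.036]),proj(p,[.485,-.403,.085]))
E
```

```text
[ 0.53749814 -0.38617372  0.21458954] [322.91261896 158.21458813] [322.47971834 238.5157591 ]
```

View pics/cr.png

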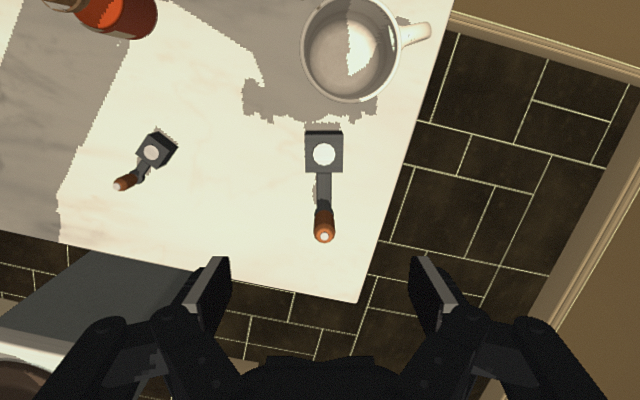

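The large crank lies straight down the picture: hub top centre at (323.8,154), knob top at (324,237), with the mug behind it.

```bash
python3 - <<'E'
from h import *
p=par("cr"); h=onz(p,(323.8,154),.036);k=onz(p,(324,237),.085);d=k-h
print(h,k,np.hypot(d[0],d[1]),np.arctan2(d[1],d[0])+np.pi)
i=cv2.imread("pics/cr.png");g=cv2.cvtColor(i,cv2.COLOR_BGR2GRAY)
print(onz(p,(305.5,172),.036)-onz(p,(342,172),.036))
go([h[0],h[1],.012],.227)
E
```

```text
[ 0.55615235 -0.38787201  0.036     ] [ 0.48692286 -0.40405535  0.085     ] 0.07109587029248274 0.22963999210433927
[-0.0088117   0.03766566  0.        ]
TCP [ 0.5375 -0.3862  0.2146] [-3.136  0.006  0.229] t 2.87 -> cm [ 1.9   0.7  20.24] wz 0.001838338531439998
```

```bash
python3 - <<'E'
from h import *
p=par("cr"); t=manip.camera_params("top")
print(onz(p,(350,103),.1),onz(p,(430,40),.07),onz(t,(417,155),.1));print(manip.get_state()["eef_pos"])
E
```

```text
[ 0.61345164 -0.39500214  0.1       ] [ 0.67775862 -0.45022928  0.07      ] [ 0.64185805 -0.37951496  0.1       ]
[ 0.53749814 -0.38617372  0.21458954]
```

>>> move_arm(
  steps=[
    [[0.7,0.1,3],[0,0,0],0],
    [[1.5,0.3,6],[0,0,0],0],
    [[1.5,0.3,9],[0,0,0],0],
    [[1.5,0.3,11],[0,0,0],0],
    [[1.5,0.3,13],[0,0,0],0],
    [[1.5,0.3,14],[0,0,0],0],
    [[1.5,0.3,14],[0,0,0],0],
    [[1.5,0.3,14],[0,0,0],0],
  ],
)

```text
t: 3.53
eef_pos: [0.5554, -0.3863, 0.0816]
orientation: [3.141, -0.001, 0.232]
force: [-0.2, 0.6, -0.3]
gripper_width: 1.0
finger_force: 0.0
```

```bash
python3 - <<'E'
from h import *
p,i=look("cr2"); print(manip.get_state()["eef_pos"],proj(p,[.5556,-.388,.036]),proj(p,[.5516,-.388,.036]))
g=cv2.cvtColor(i,cv2.COLOR_BGR2GRAY); go([.5556,-.388,.007],.227)
E
```

```text
[ 0.55578087 -0.38674547  0.08225153] [320.45415156 222.82556596] [319.05326078 228.23054455]
TCP [ 0.5558 -0.3867  0.0823] [ 3.14e+00 -2.00e-03  2.31e-01] t 3.58 -> cm [-0.06  0.11  7.53] wz 0.0044834375668951765
```

View pics/cr2.png

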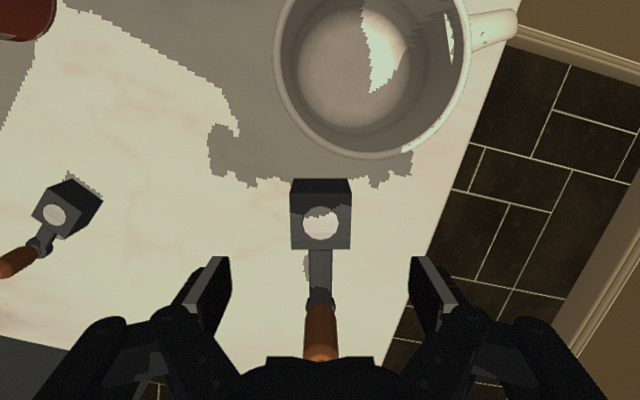

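The hub's top disc is at (320.5,223), where my estimate puts it, and the fingers straddle it.

>>> move_arm(
  steps=[
    [[0,0.1,2],[0,0,0],0],
    [[0,0.1,4],[0,0,0],0],
    [[0,0.1,6],[0,0,0],0],
    [[0,0.1,7.3],[0,0,0],0],
    [[0,0.1,7.5],[0,0,0],0],
    [[0,0.1,7.5],[0,0,0],0],
    [[0,0.1,7.5],[0,0,0],0.4],
    [[0,0.1,7.5],[0,0,0],0.6],
  ],
)

```text
t: 4.25
eef_pos: [0.5557, -0.3883, 0.0069]
orientation: [3.14, -0.002, 0.231]
force: [0.6, -0.7, 0.4]
gripper_width: 0.746
finger_force: 0.0
```

>>> move_arm(
  steps=[
    [[0,0,0],[0,0,0],1],
    [[0,0,0],[0,0,0],1],
    [[0,0,0],[0,0,0],1],
    [[0,0,0],[0,0,0],1],
    [[0,0,0],[0,0,0],1],
    [[0,0,0],[0,0,0],1],
  ],
)

```text
t: 4.75
eef_pos: [0.5554, -0.3882, 0.0065]
orientation: [3.14, -0.001, 0.231]
force: [0.0, 1.8, 5.6]
gripper_width: 0.462
finger_force: 61.3
```

>>> move_arm(
  steps=[
    [[0,0,-1],[0,0,0],1],
    [[0,0,-4],[0,0,0],1],
    [[0,0,-7],[0,0,0],1],
    [[0,0,-10],[0,0,0],1],
    [[0,0,-13.5],[0,0,0],1],
    [[0,0,-17],[0,0,0],1],
    [[0,0,-20.5],[0,0,0],1],
    [[0.2,-1,-23],[0,0,0],1],
  ],
)

```text
t: 5.42
eef_pos: [0.5543, -0.379, 0.2392]
orientation: [3.139, -0.002, 0.229]
force: [1.0, 0.0, -1.4]
gripper_width: 0.459
finger_force: 61.0
```

>>> move_arm(
  steps=[
    [[0.5,-2.5,-1],[0,0,0],1],
    [[1,-6,-1.3],[0,0,0.1],1],
    [[1.6,-9.5,-1.3],[0,0,0.2],1],
    [[2.3,-13,-1.3],[0,0,0.3],1],
    [[3,-16.5,-1.3],[0,0,0.4],1],
    [[3.6,-20,-1.3],[0,0,0.5],1],
    [[4.2,-23.5,-1.3],[0,0,0.6],1],
    [[4.8,-27,-1.3],[0,0,0.7],1],
  ],
)

```text
t: 6.08
eef_pos: [0.5385, -0.1023, 0.2486]
orientation: [-3.141, 0.0, -0.475]
force: [0.7, 0.3, -2.2]
gripper_width: 0.459
finger_force: 60.8
```

```bash
python3 - <<'E'
from h import *
go([.5295,.1187,.25],-.466)
E
```

```text
TCP [ 0.5385 -0.1023  0.2486] [-3.141  0.    -0.475] t 6.08 -> cm [-10.91 -19.24  -0.14] wz -0.0090061878547818
```

>>> move_arm(
  steps=[
    [[-2,-2,0],[0,0,0],1],
    [[-4,-5,0],[0,0,0],1],
    [[-6.5,-8,0],[0,0,0],1],
    [[-9,-11,0],[0,0,0],1],
    [[-11.5,-14,0],[0,0,0],1],
    [[-14,-17,0],[0,0,0],1],
    [[-15.9,-19.2,0],[0,0,0],1],
    [[-15.9,-19.2,0],[0,0,0],1],
  ],
)

```text
t: 6.75
eef_pos: [0.4834, 0.1432, 0.2487]
orientation: [-3.14, 0.0, -0.466]
force: [-0.7, -0.5, -1.5]
gripper_width: 0.458
finger_force: 61.0
```

```bash
python3 - <<'E'
from h import *
p,i=look("mill2"); print(proj(p,[.5295,.1187,.166]))
E
```

```text
[320.41854006 135.25754437]
```

View pics/mill2.png

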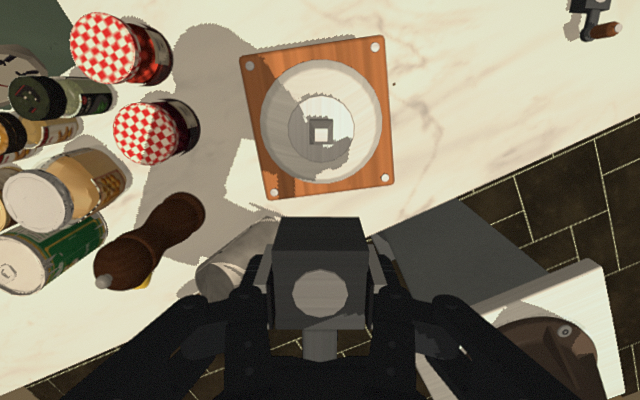

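The shaft tip is at (320.5,132.5), with its square aligned to the picture. The held hub's disc is at (320.5,292), also aligned.

```bash
python3 - <<'E'
from h import *
p=par("mill2"); s=manip.get_state(); z=s["eef_pos"][2]
t=onz(p,(320.5,132.5),.166); h=onz(p,(320.5,292),z-.0065+.036); print(t,h,s["eef_pos"],s["orientation"])
T=R.from_euler("xyz",s["orientation"]); print(T.inv().apply(t-h)*100,T.inv().apply(t-s["eef_pos"])*100)
E
```

```text
[0.53122541 0.11777036 0.166     ] [0.48381462 0.14176491 0.27804127] [0.4836082  0.1414381  0.24854127] [-3.14123300e+00  3.03795742e-04 -4.66061706e-01]
[ 5.31706948  0.01706436 11.20250637] [ 5.31992799 -0.02246819  8.25251939]
```

>>> move_arm(
  steps=[
    [[2,0,0],[0,0,0],1],
    [[4,0,0],[0,0,0],1],
    [[5.3,0,1],[0,0,0],1],
    [[5.3,0,3],[0,0,0],1],
    [[5.3,0,5],[0,0,0],1],
    [[5.3,0,6.5],[0,0,0],1],
    [[5.3,0,7.3],[0,0,0],1],
    [[5.3,0,7.8],[0,0,0],1],
  ],
)

```text
t: 7.47
eef_pos: [0.5312, 0.1141, 0.1685]
orientation: [3.139, 0.002, -0.471]
force: [0.4, -0.3, -1.6]
gripper_width: 0.458
finger_force: 61.1
```

>>> move_arm(
  steps=[
    [[0,0,0.3],[0,0,0],1],
    [[0,0,0.6],[0,0,0],1],
    [[0,0,0.9],[0,0,0],1],
    [[0,0,1.2],[0,0,0],1],
    [[0,0,1.4],[0,0,0],1],
    [[0,0,1.4],[0,0,0],1],
  ],
)

```text
t: 7.97
eef_pos: [0.5304, 0.1165, 0.1571]
orientation: [-3.14, 0.002, -0.47]
force: [-8.2, 6.9, -1.9]
gripper_width: 0.457
finger_force: 62.9
```

>>> move_arm(
  steps=[
    [[-0.1,0,0.2],[0,0,0],1],
    [[-0.15,0,0.5],[0,0,0],1],
    [[-0.15,0,0.8],[0,0,0],1],
    [[-0.15,0,1.0],[0,0,0],1],
    [[-0.15,0,1.0],[0,0,0],1],
  ],
)

```text
t: 8.38
eef_pos: [0.53, 0.1168, 0.1468]
orientation: [-3.14, 0.001, -0.47]
force: [-4.5, 5.0, -1.7]
gripper_width: 0.457
finger_force: 63.1
```

>>> move_arm(
  steps=[
    [[-0.1,0,0.1],[0,0,0],1],
    [[-0.1,0,0.2],[0,0,0],1],
    [[-0.1,0,0.3],[0,0,0],1],
    [[-0.1,0,0.35],[0,0,0],1],
    [[-0.1,0,0.35],[0,0,0],1],
  ],
)

```text
t: 8.8
eef_pos: [0.5299, 0.1169, 0.1444]
orientation: [-3.14, -0.001, -0.469]
force: [-8.0, 3.1, 11.9]
gripper_width: 0.459
finger_force: 64.7
```

Contact at z = 0.1444 with 12 N upward matches the hub being home. I'll release it and rise.

>>> move_arm(
  steps=[
    [[0,0,-0.2],[0,0,0],0.4],
    [[0,0,-0.2],[0,0,0],0],
    [[0,0,-0.2],[0,0,0],0],
    [[0,0,-0.2],[0,0,0],0],
    [[0,0,-2],[0,0,0],0],
    [[0,0,-5],[0,0,0],0],
    [[0,0,-8],[0,0,0],0],
    [[0,0,-11],[0,0,0],0],
  ],
)

```text
t: 9.47
eef_pos: [0.5295, 0.1161, 0.2537]
orientation: [3.141, 0.0, -0.47]
force: [1.6, 0.8, -0.6]
gripper_width: 1.0
finger_force: 0.0
```

```bash
python3 - <<'E'
from h import *
p,i=look("on"); print(manip.get_state()["eef_pos"],manip.get_state()["joints"].round(2))
a=-.469+np.pi; K=np.array([.5298+.07*np.cos(a),.1172+.07*np.sin(a),.223])
print(K,proj(p,K),proj(p,[.5298,.1172,.174]))
E
```

```text
[0.53245807 0.11681776 0.26051233] [ 0.58  0.12 -0.24  0.   -1.2   0.52]
[0.46735855 0.14883961 0.223     ] [317.00873673 325.55604409] [317.16615844 205.30067498]
```

View pics/on.png

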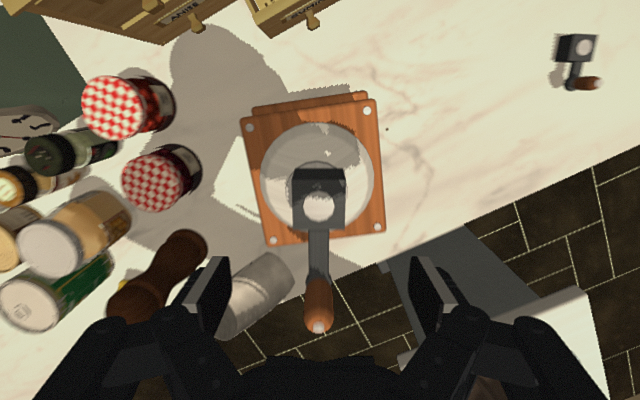

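The crank sits home: hub disc at (319,206) and knob top at (318,328), within 3 px of the prediction. I'll move over the knob with the wrist turned clear of the cabinet.

>>> move_arm(
  steps=[
    [[-1,0,0],[0,0,0.12],0],
    [[-2,0,0],[0,0,0.24],0],
    [[-3,0,0],[0,0,0.36],0],
    [[-4,0,0],[0,0,0.48],0],
    [[-5,0,0],[0,0,0.6],0],
    [[-6,0,0],[0,0,0.72],0],
    [[-7,0,0],[0,0,0.84],0],
    [[-7,0,0],[0,0,0.96],0],
  ],
)

```text
t: 10.18
eef_pos: [0.4662, 0.1484, 0.2526]
orientation: [-3.141, 0.0, -1.435]
force: [-0.4, 0.4, -0.6]
gripper_width: 1.001
finger_force: 0.0
```

>>> move_arm(
  steps=[
    [[0,0,0],[0,0,0.1],0],
    [[0,0,0],[0,0,0.14],0],
    [[0,0,0],[0,0,0.14],0],
    [[0,0,0],[0,0,0.14],0],
  ],
)

```text
t: 10.52
eef_pos: [0.4673, 0.1481, 0.2525]
orientation: [3.142, -0.0, -1.568]
force: [0.0, 0.8, -0.4]
gripper_width: 1.007
finger_force: 0.0
```

```bash
python3 - <<'E'
from h import *
go([.4674,.1488,.186],-1.57); print(manip.get_state()["joints"].round(2))
p,i=look("k"); m=cv2.inRange(cv2.cvtColor(i,cv2.COLOR_BGR2HSV),(5,110,60),(18,255,255)); print(proj(p,[.4674,.1488,.223]))
n,l,st,c=cv2.connectedComponentsWithStats(m); print([(st[j].tolist(),c[j].round(0).tolist()) for j in range(1,n) if st[j,4]>150])
E
```

```text
TCP [0.4673 0.1481 0.2525] [ 3.142 -0.    -1.568] t 10.52 -> cm [-0.07 -0.01  6.65] wz 0.0018102429361235295
[ 0.71  0.04 -0.35  0.   -1.19 -0.71]
[319.97639262 235.24558083]
[([0, 0, 148, 298, 22667], [58.0, 134.0]), ([176, 57, 169, 188, 8857], [267.0, 139.0]), ([214, 309, 47, 60, 1759], [239.0, 335.0]), ([368, 319, 16, 34, 374], [376.0, 335.0])]
```

View pics/k.png

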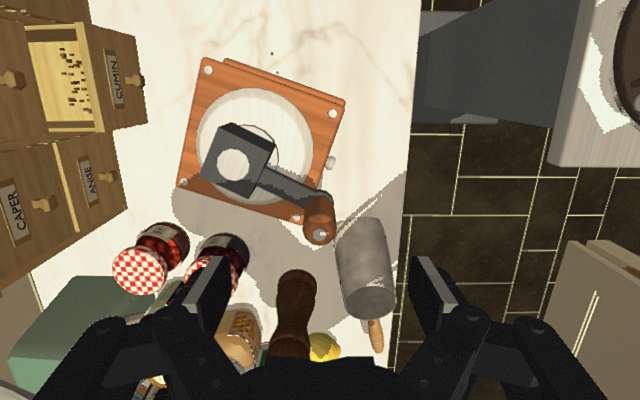

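The knob top is at (320,233) against a predicted (320,235), so it is centred. I'll descend and grip.

>>> move_arm(
  steps=[
    [[-0.05,0,2],[0,0,0],0],
    [[-0.05,0,4],[0,0,0],0],
    [[-0.05,0,6],[0,0,0],0.2],
    [[-0.05,0,6.6],[0,0,0],0.4],
    [[-0.05,0,6.6],[0,0,0],0.6],
    [[-0.05,0,6.6],[0,0,0],1],
    [[-0.05,0,6.6],[0,0,0],1],
    [[-0.05,0,6.6],[0,0,0],1],
  ],
)

```text
t: 11.23
eef_pos: [0.4678, 0.1491, 0.188]
orientation: [-3.14, 0.001, -1.569]
force: [-1.7, -0.0, 2.4]
gripper_width: 0.24
finger_force: 58.5
```

>>> move_arm(
  steps=[
    [[-0.05,0,0],[0,0,0],1],
    [[-0.05,0,0],[0,0,0],1],
    [[-0.05,0,0],[0,0,0],1],
  ],
)

```text
t: 11.48
eef_pos: [0.4677, 0.1494, 0.1876]
orientation: [-3.14, 0.001, -1.569]
force: [-2.3, 0.9, 5.8]
gripper_width: 0.243
finger_force: 58.8
```

```bash
python3 - <<'E'
from h import *
s=manip.get_state();print(s["eef_pos"],s["orientation"],s["force"],s["torque"])
C=np.array([.5298,.1172]);d=s["eef_pos"][:2]-C;print(np.hypot(*d),np.degrees(np.arctan2(d[1],d[0])))
a0=152.5;P=lambda a:C+.07*np.array([np.cos(np.radians(a)),np.sin(np.radians(a))])
for k in range(6):
    s0=a0-160*k; b=P(s0); print(round(s0%360,1),[[round(-(P(s0-20*j)-b)[1]*100,1),round(-(P(s0-20*j)-b)[0]*100,1)] for j in range(1,9)])
E
```

```text
[0.46766531 0.14939687 0.18764128] [-3.14014465e+00  7.77522709e-04 -1.56945026e+00] [-2.29974309  0.86991839  5.77222072] [ 0.00629306  0.59783582 -0.09240443]
0.069981123613134 152.60777249911578
152.5 [[np.float64(-1.9), np.float64(-1.5)], [np.float64(-3.2), np.float64(-3.5)], [np.float64(-3.8), np.float64(-5.9)], [np.float64(-3.4), np.float64(-8.3)], [np.float64(-2.3), np.float64(-10.5)], [np.float64(-0.5), np.float64(-12.1)], [np.float64(1.7), np.float64(-13.0)], [np.float64(4.1), np.float64(-13.1)]]
352.5 [[np.float64(2.3), np.float64(0.7)], [np.float64(4.2), np.float64(2.2)], [np.float64(5.6), np.float64(4.3)], [np.float64(6.1), np.float64(6.6)], [np.float64(5.8), np.float64(9.0)], [np.float64(4.6), np.float64(11.2)], [np.float64(2.8), np.float64(12.8)], [np.float64(0.6), np.float64(13.8)]]
192.5 [[np.float64(-2.4), np.float64(0.1)], [np.float64(-4.7), np.float64(-0.6)], [np.float64(-6.7), np.float64(-2.1)], [np.float64(-8.0), np.float64(-4.2)], [np.float64(-8.5), np.float64(-6.5)], [np.float64(-8.2), np.float64(-8.9)], [np.float64(-7.1), np.float64(-11.1)], [np.float64(-5.3),
[... 235 characters left out ...]
oat64(5.6)], [np.float64(10.4), np.float64(8.0)], [np.float64(9.3), np.float64(10.2)]]
232.5 [[np.float64(-1.8), np.float64(1.6)], [np.float64(-4.0), np.float64(2.6)], [np.float64(-6.5), np.float64(2.7)], [np.float64(-8.8), np.float64(1.9)], [np.float64(-10.7), np.float64(0.5)], [np.float64(-12.0), np.float64(-1.6)], [np.float64(-12.5), np.float64(-4.0)], [np.float64(-12.2), np.float64(-6.4)]]
72.5 [[np.float64(1.1), np.float64(-2.2)], [np.float64(2.9), np.float64(-3.8)], [np.float64(5.2), np.float64(-4.7)], [np.float64(7.6), np.float64(-4.8)], [np.float64(9.9), np.float64(-4.1)], [np.float64(11.8), np.float64(-2.6)], [np.float64(13.1), np.float64(-0.6)], [np.float64(13.7), np.float64(1.8)]]
```

>>> move_arm(
  steps=[
    [[-1.9,-1.5,0],[0,0,0],1],
    [[-3.2,-3.5,0],[0,0,0],1],
    [[-3.8,-5.9,0],[0,0,0],1],
    [[-3.4,-8.3,0],[0,0,0],1],
    [[-2.3,-10.5,0],[0,0,0],1],
    [[-0.5,-12.1,0],[0,0,0],1],
    [[1.7,-13.0,0],[0,0,0],1],
    [[4.1,-13.1,0],[0,0,0],1],
  ],
)

```text
t: 12.15
eef_pos: [0.5995, 0.1083, 0.187]
orientation: [3.141, 0.0, -1.569]
force: [-8.6, 3.9, 6.9]
gripper_width: 0.241
finger_force: 59.4
```

Tracking is clean, so I'll continue.

>>> move_arm(
  steps=[
    [[2.3,0.7,0],[0,0,0],1],
    [[4.2,2.2,0],[0,0,0],1],
    [[5.6,4.3,0],[0,0,0],1],
    [[6.1,6.6,0],[0,0,0],1],
    [[5.8,9.0,0],[0,0,0],1],
    [[4.6,11.2,0],[0,0,0],1],
    [[2.8,12.8,0],[0,0,0],1],
    [[0.6,13.8,0],[0,0,0],1],
  ],
)

```text
t: 12.82
eef_pos: [0.4603, 0.1023, 0.1878]
orientation: [-3.138, 0.001, -1.571]
force: [14.0, 0.1, -4.6]
gripper_width: 0.24
finger_force: 59.5
```

>>> move_arm(
  steps=[
    [[-2.4,0.1,0],[0,0,0],1],
    [[-4.7,-0.6,0],[0,0,0],1],
    [[-6.7,-2.1,0],[0,0,0],1],
    [[-8.0,-4.2,0],[0,0,0],1],
    [[-8.5,-6.5,0],[0,0,0],1],
    [[-8.2,-8.9,0],[0,0,0],1],
    [[-7.1,-11.1,0],[0,0,0],1],
    [[-5.3,-12.7,0],[0,0,0],1],
  ],
)

```text
t: 13.48
eef_pos: [0.5895, 0.1567, 0.1877]
orientation: [-3.14, 0.001, -1.567]
force: [-5.2, -0.4, 7.6]
gripper_width: 0.236
finger_force: 60.7
```

>>> move_arm(
  steps=[
    [[2.2,-0.9,0],[0,0,0],1],
    [[4.7,-1.0,0],[0,0,0],1],
    [[7.0,-0.3,0],[0,0,0],1],
    [[8.9,1.2,0],[0,0,0],1],
    [[10.2,3.2,0],[0,0,0],1],
    [[10.8,5.6,0],[0,0,0],1],
    [[10.4,8.0,0],[0,0,0],1],
    [[9.3,10.2,0],[0,0,0],1],
  ],
)

```text
t: 14.15
eef_pos: [0.4861, 0.0623, 0.1876]
orientation: [-3.137, 0.002, -1.571]
force: [10.6, 10.3, -6.4]
gripper_width: 0.238
finger_force: 59.3
```

>>> move_arm(
  steps=[
    [[-1.8,1.6,0],[0,0,0],1],
    [[-4.0,2.6,0],[0,0,0],1],
    [[-6.5,2.7,0],[0,0,0],1],
    [[-8.8,1.9,0],[0,0,0],1],
    [[-10.7,0.5,0],[0,0,0],1],
    [[-12.0,-1.6,0],[0,0,0],1],
    [[-12.5,-4.0,0],[0,0,0],1],
    [[-12.2,-6.4,0],[0,0,0],1],
  ],
)

```text
t: 14.82
eef_pos: [0.5507, 0.187, 0.1879]
orientation: [-3.139, 0.002, -1.567]
force: [-2.7, -0.5, 4.8]
gripper_width: 0.238
finger_force: 61.6
```

>>> move_arm(
  steps=[
    [[1.1,-2.2,0],[0,0,0],1],
    [[2.9,-3.8,0],[0,0,0],1],
    [[5.2,-4.7,0],[0,0,0],1],
    [[7.6,-4.8,0],[0,0,0],1],
    [[7.6,-4.8,0],[0,0,0],1],
    [[7.6,-4.8,0],[0,0,0],1],
  ],
)

```text
t: 15.32
eef_pos: [0.5984, 0.1069, 0.188]
orientation: [-3.139, -0.0, -1.571]
force: [0.9, -1.2, 6.4]
gripper_width: 0.243
finger_force: 62.0
```

```bash
python3 - <<'E'
from h import *
s=manip.get_state();print(s["eef_pos"],s["force"],s["torque"],s["t"])
d=s["eef_pos"][:2]-[.5298,.1172];print(np.hypot(*d),np.degrees(np.arctan2(d[1],d[0])))
E
```

```text
[0.59838461 0.10688904 0.18802227] [ 0.92232433 -1.24178873  6.41654976] [-0.46170612  0.12905939  0.0072869 ] 15.3167
0.06935534961557231 -8.549777358831895
```

That makes 880° in all. I'll release, rise and check.

>>> move_arm(
  steps=[
    [[0,0,0],[0,0,0],0.5],
    [[0,0,0],[0,0,0],0],
    [[0,0,0],[0,0,0],0],
    [[0,0,0],[0,0,0],0],
    [[0,0,-1.5],[0,0,0],0],
    [[0,0,-4],[0,0,0],0],
    [[0,0,-7],[0,0,0],0],
    [[0,0,-10],[0,0,0],0],
  ],
)

```text
t: 15.98
eef_pos: [0.5967, 0.1084, 0.2872]
orientation: [3.14, -0.001, -1.569]
force: [0.7, 0.1, -0.2]
gripper_width: 0.999
finger_force: 0.0
```

>>> move_arm(
  steps=[
    [[0,2,-2],[0,0,0],0],
    [[0,5,-2],[0,0,0],0],
    [[0,8,-2],[0,0,0],0],
    [[0,8,-2],[0,0,0],0],
    [[0,8,-2],[0,0,0],0],
  ],
)

```text
t: 16.4
eef_pos: [0.5162, 0.1085, 0.3076]
orientation: [-3.14, 0.001, -1.568]
force: [-0.4, 0.3, 0.6]
gripper_width: 0.996
finger_force: 0.0
```

```bash
python3 - <<'E'
from h import *
p,i=look("end"); a=np.radians(-8.5)
print(manip.get_state()["eef_pos"],proj(p,[.5298,.1172,.174]),proj(p,[.5298+.07*np.cos(a),.1172+.07*np.sin(a),.223]))
E
```

```text
[0.51698153 0.10853705 0.30724247] [305.62931619 193.28176236] [213.62124486 200.35486405]
```

View pics/end.png

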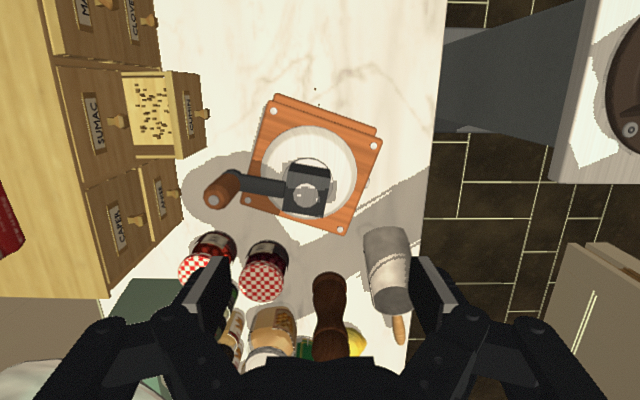

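The crank is seated: hub disc at (305,194) and knob at (212,200), both matching the prediction. The gripper is clear.

```bash
python3 -c "
from workcell import manip
print(manip.close_job())"
```

```text
the job is handed in; nothing more can be done
None
```

The larger crank is fully home on the mill shaft; I wound its knob 880° clockwise (the shaft a little less because of the play, but well over two turns), let go, moved the gripper clear and handed the job in at about 16.5 s.

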